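Feel out the heavy side of a crank flywheel and hold it down

ROBOT

A 6-joint arm with a two-finger parallel gripper is mounted at the origin on the work surface. World frame = base frame: x ahead of the robot, y to its left, z up, the work surface at z = 0. Lengths are in m, angles in rad, forces in N, time in s.
With the tool pointing down it reaches from about 0.35 to 0.975 m from the base axis. Payload 4.9 kg.
Tool frame: the origin (TCP) lies on the mounting face of the last link; the fingertips stand 173 mm ahead of it and the grasp point (between the pads) lies 155 mm ahead of it; z points along the fingers, y is the line along which they close (so a half turn about z gives the same grasp; the last joint's range is limited). The gripper opens to 85 mm and grips with 20 to 120 N. Pads are 22 mm wide; open, the fingers measure 114 mm over their backs; the gripper's body (76 mm by 85 mm) begins 54 mm behind the grasp point. The pads swing forward as they close: fully open they stand 13 mm farther back than shut.
Start: joints at [-1.454, 0.053, 1.613, -0, 1.476, -0.119], TCP at [0.146, -0.608, 0.405] pointing down, gripper open.
Joint ranges: [-3.01, 3.01], [-1.01, 2.22], [0.06, 2.58], [-1.02, 4.17], [0.09, 2.62], [-3.14, 3.14]. Speed limits (rad/s): [2.57, 2.57, 3.14, 3.14, 3.14, 3.14].

INTERFACE

Orientations are given as a rotation vector (axis times angle).
In Python, from station import monitor, eyes, finish_job gives the robot as it stands. The module is installed in compiled form; this text tells all that it offers.
- The arm moves only by the tool step_arm, never from a script. Its argument "commands" is a list of rows, each a list of 3 entries, a list of its own where there are three numbers: the opening in per cent of the stroke, from 0 (shut) to 100 (fully open), then the shift along the tool's x, y, z in mm, then the turn about the tool's z in degrees. In form: [[hand, [x, y, z], yaw], ...]. A call has 1 to 12 rows; each row is the pose to reach, as a shift and turn from the pose commanded when the call began, along the tool's axes at that moment; what a row does not reach only later rows make up. A row lasts 1/8 s, in which the tool goes at most 62.5 mm and 10.7 degrees, less where a joint would pass 70% of its speed; a pose out of reach is approached as far as the arm can. A call with a gripper value outside its range is refused whole. The fingers move at their own pace and stop on an object; "squeeze" is the grip in N (left out, the last holds). Time passes only in rows, so rows that repeat a pose let the fingers close. It gives the time, the measured TCP pose, the force, the opening and the grip force at its end, in the units of the state.
- monitor.get_obs(): the state, without advancing time (a new reading comes with each control period).
- eyes.get_image(name): name is "scene" or "top" or "wrist"; returns the picture (400x640x3 uint8, red, green, blue); there is no depth.
- eyes.camera_info(name): a dict with "camera_matrix" (3x3 intrinsics, pixels), "extrinsics" (4x4, takes a point from camera to world coordinates). Camera axes: x right, y down, z forward; pixel columns grow to the right and rows downward; lengths in m; the calibration is good to about 2 mm. A picture is of the moment at which its call begins: read the wrist's pose just before it. camera_info takes no time and is no camera call; for the wrist camera it gives the pose at the moment of the call.
- finish_job(): hands the job in; it is judged then, once.
The state is a dict: "t": time; "q": joint angles; "dq": joint speeds; "effort": joint torques, N m; "tool_pos": TCP position; "tool_rot": TCP orientation; "contact_force": force on the tool from outside, world axes, zero at the start; "wrist_torque": the same for the moment, N m; "opening": finger opening in m; "grip_force": force on a finger pad.
Only numpy, scipy, OpenCV 4.12 (cv2) and the standard library are available. Lean on these libraries where they do the work, as an engineer would, in place of code of your own. Each camera call takes 0.05 s, during which the arm holds its last target. There are 200 camera calls.

TASK

The crank flywheel on the bearing stand is out of balance: a weight is hidden somewhere inside its closed drum and the bearing is too stiff for it to settle by itself. Take the crank handle and turn the wheel at least half way round, feeling where the heavy side is; then bring the heavy side straight down so that the top can be chalked, and finish still gripping the handle, holding the wheel still there. Leave the block, screwdriver, bearing ring and chalk jar where they lie.

Things in the scene. Friction and masses are not known exactly. Their poses are not given: they have to be found in the camera images.
- axle (a point): Fixed point: centre of the flywheel on its level axle, 170 mm above the bench. z is up; x runs along the axle AWAY from the handle (handle on the -x side, stand on +x). The flywheel is a closed steel drum with red sides, 180 mm across, 36 mm thick (18 mm either side of this point), alike all round. A weight is hidden in it 58 mm off the axle, at an angle to the crank that differs every time.
- stand: Green bearing stand, fixed. Origin on the bench straight below axle, axes parallel to it. Base plate 12 mm high from -50 to +150 mm along x and 170 mm wide; pedestal from +45 to +112 mm along x, up to 212 mm high. On the drum's -x side is a flat steel crank bar; apart from the handle it reaches no farther than 35 mm from axle.
- flywheel (a joint): Turn of the flywheel, rad, no stops. 0: handle straight above the axle; at value v the handle is 58*sin(v) mm along the +y of axle and 58*cos(v) mm up. The bearing drags evenly, about 6.4 N at the handle either way (it stays where left); the hidden weight adds up to 4 to 6 N while lifted (most when level with the axle) and eases it as much going down. Feel at a slow creep.
- crank_handle: Crank handle: pale wooden sleeve, brass end bands, 24 mm across (bands 28), 82 mm long, level, along its x, parallel to the axle. It spins freely on its pin: grip it firmly from above and carry it round, gripper pointing down. Origin at its middle, 85 mm from axle along -x, 58 mm off the axle line. Its weight is balanced by the brass weight across the bar; only the hidden weight is felt.
- lap_block: Bystander: pale wooden block 260 x 46 x 42 mm lying on the bench. Origin at the centre of its underside.
- screwdriver: Bystander: screwdriver with a red handle lying on the bench.
- bearing_ring: Bystander: steel ring 60 mm across and 16 mm high lying on the bench. Origin at the centre of its underside.
- chalk_jar: Bystander: small closed jar 56 mm across and 65 mm high. Origin at the centre of its underside.

How it is judged:
By the outcome, as a careful person would: the job done as asked, in the order asked, and still so for the second after the job is handed in, while the arm keeps its last pose, push and grip.
It also fails if it takes over 70 s, if anything falls off the work surface, if the arm or the gripper's body presses on something with over 40 N, if the wrist force passes 120 N, or if a joint passes its speed limit or range.

## Working session

There is one attempt and no reset: what is moved stays moved. The work goes in short steps, Python scripts to look and compute and a tool call to move; the robot and the scene stay as the last step left them, time stands still between calls to the robot, and variables do not carry over. Pictures are saved under pics/ and viewed, at most 10 in all, crops included, and the job is handed in when it is done.

Besides the shell and the picture viewer there is one more tool, called by a JSON object that holds its "api" and its "payload", one argument or row to a line. step_arm: Moves the arm, as the interface text tells. Its arguments: {"type":"object","properties":{"commands":{"type":"array"},"squeeze":{"type":"number"}},"required":["commands"]}

```bash
mkdir -p pics; python3 - <<'E'
from station import monitor, eyes
import cv2,numpy as np
o=monitor.get_obs()
for k,v in o.items(): print(k,np.round(v,3).tolist())
for n in("scene","top"):
    im=eyes.get_image(n); cv2.imwrite(f"pics/{n}0.png",im[:,:,::-1])
    c=eyes.camera_info(n); print(n,np.round(c["camera_matrix"],1).tolist(),np.round(c["extrinsics"],4).tolist())
E
```

```text
t 0.0
q [-1.454, 0.053, 1.614, -0.0, 1.476, -0.119]
dq [-0.001, 0.0, -0.0, -0.0, 0.001, -0.001]
effort [0.001, -39.368, -37.018, 0.0, 0.007, -0.0]
tool_pos [0.146, -0.607, 0.403]
tool_rot [-3.118, -0.369, 0.0]
contact_force [-0.639, -0.527, 0.058]
wrist_torque [-0.008, 0.036, 0.034]
grip_force 0.0
opening 0.085
scene [[411.0, 0.0, 320.8], [0.0, 411.0, 201.3], [0.0, 0.0, 1.0]] [[-0.6153, 0.655, -0.4385, 0.9884], [0.7882, 0.519, -0.3307, 0.3449], [0.011, -0.5492, -0.8357, 0.9775], [0.0, 0.0, 0.0, 1.0]]
top [[515.7, 0.0, 324.2], [0.0, 515.7, 208.7], [0.0, 0.0, 1.0]] [[0.0147, -0.9889, 0.1481, 0.4229], [-0.9997, -0.0177, -0.0189, 0.0146], [0.0213, -0.1478, -0.9888, 1.2893], [0.0, 0.0, 0.0, 1.0]]
```

View pics/scene0.png

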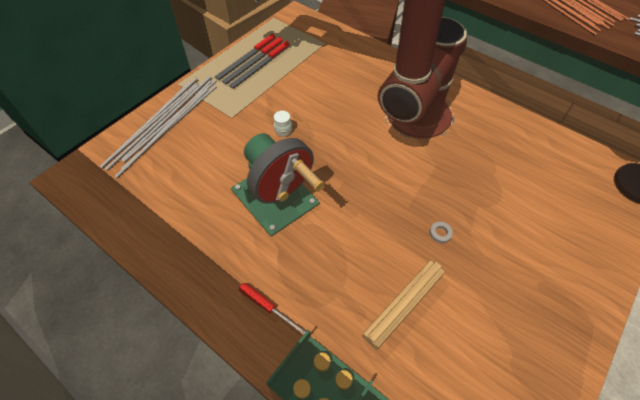

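View pics/top0.png

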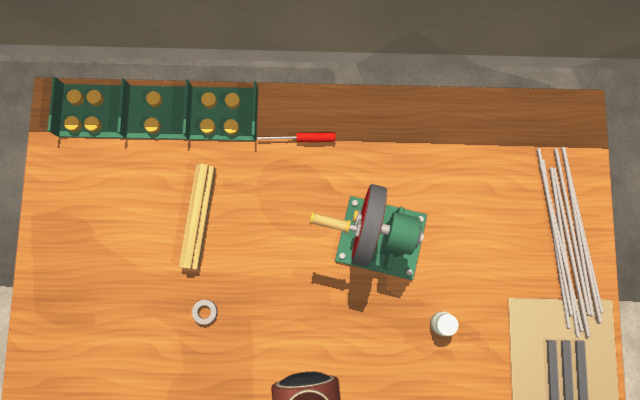

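The scene view shows the wheel at about (282,172) with its handle at (308,175). In the top view the handle runs (313,218)-(350,227) and the green plate's corners are near (352,197), (427,212), (413,279) and (336,262).

```bash
cat > h.py <<'E'
import numpy as np,cv2
from station import monitor, eyes
def ray(n,uv,c=None):
    c=c or eyes.camera_info(n); K=np.array(c["camera_matrix"]);E=np.array(c["extrinsics"])
    d=E[:3,:3]@np.linalg.solve(K,[uv[0],uv[1],1]); return E[:3,3],d/np.linalg.norm(d)
def onz(n,uv,z):
    o,d=ray(n,uv); return o+d*(z-o[2])/d[2]
def tri(a,ua,b,ub):
    o1,d1=ray(a,ua);o2,d2=ray(b,ub)
    t=np.linalg.lstsq(np.c_[d1,-d2],o2-o1,rcond=None)[0]
    p,q=o1+t[0]*d1,o2+t[1]*d2; return (p+q)/2,np.linalg.norm(p-q)
def mask(im,lo,hi,box):
    hsv=cv2.cvtColor(im,cv2.COLOR_RGB2HSV); m=cv2.inRange(hsv,lo,hi)
    r=np.zeros_like(m);x0,y0,x1,y1=box;r[y0:y1,x0:x1]=m[y0:y1,x0:x1];return r
E
python3 - <<'E'
from h import *
t=cv2.imread("pics/top0.png")[:,:,::-1].copy()
m=mask(t,(60,60,30),(95,255,255),(325,180,440,290))
h=cv2.convexHull(np.vstack([c for c in cv2.findContours(m,0,2)[0] if cv2.contourArea(c)>20]))
for e in (3,4,5,6):
    p=cv2.approxPolyDP(h,e,True)[:,0]; print(e,p.tolist())
c=p.astype(float)
for q in c: print(q,np.round(onz("top",q,0.012),4))
s=cv2.imread("pics/scene0.png")[:,:,::-1].copy()
big=[cv2.resize(t[170:300,290:450],None,fx=4,fy=4,interpolation=2),cv2.resize(s[120:245,220:360],None,fx=4,fy=4,interpolation=2)]
a=np.zeros((520,640,3),np.uint8)
cv2.imwrite("pics/ct.png",big[0][:,:,::-1]);cv2.imwrite("pics/cs.png",big[1][:,:,::-1])
E
```

```text
3 [[425, 215], [412, 279], [336, 260], [350, 197]]
4 [[425, 215], [412, 279], [336, 260], [350, 197]]
5 [[425, 215], [412, 279], [336, 260], [350, 197]]
6 [[425, 215], [412, 279], [336, 260], [350, 197]]
[425. 215.] [ 0.6027 -0.2631  0.012 ]
[412. 279.] [ 0.4429 -0.2287  0.012 ]
[336. 260.] [ 0.4866 -0.0408  0.012 ]
[350. 197.] [ 0.6451 -0.0743  0.012 ]
```

View pics/ct.png

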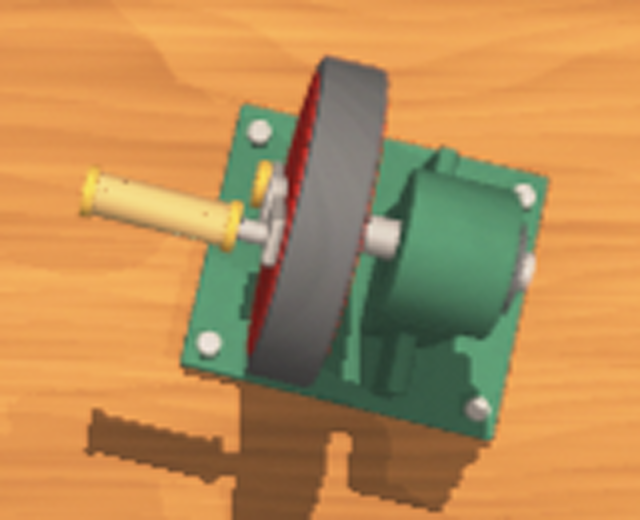

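View pics/cs.png

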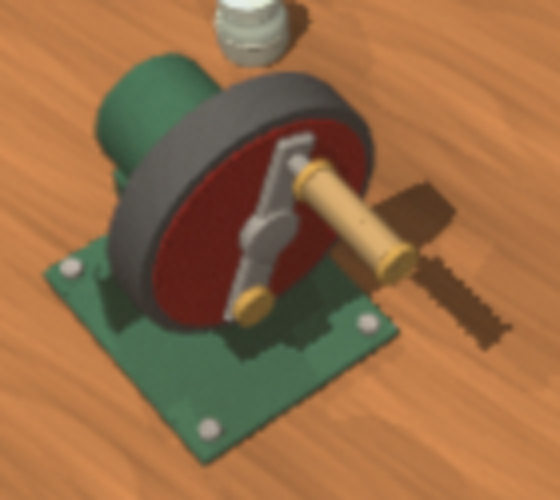

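The crops show the handle near the top. In the top view its outer band is at (312.5,217.8) and the inner one at (347.8,226.8). In the scene view they are at (319.3,186) and (298.3,164.5). The plate corners in the top view are (350,195.8), (427.2,214.5), (412.7,279.8) and (335.3,261.5).

```bash
python3 - <<'E'
from h import *
c=[onz("top",q,0.012)[:2] for q in ((350,195.8),(427.2,214.5),(412.7,279.8),(335.3,261.5))]
c=np.array(c); print(c.round(4))
ex=((c[1]-c[0])+(c[2]-c[3]))/2; ey=((c[0]-c[3])+(c[1]-c[2]))/2
print("size",np.linalg.norm(ex),np.linalg.norm(ey),"dirx",np.degrees(np.arctan2(ex[1],ex[0])),"diry",np.degrees(np.arctan2(ey[1],ey[0])))
a=np.arctan2(ex[1],ex[0]); b=np.arctan2(ey[1],ey[0])-np.pi/2; a=(a+b)/2
X=np.array([np.cos(a),np.sin(a)]);Y=np.array([-X[1],X[0]])
O=c.mean(0)-0.05*X; print("axle",O,"yaw",np.degrees(a),X,Y)
po,e1=tri("top",(312.5,217.8),"scene",(319.3,186)); pi,e2=tri("top",(347.8,226.8),"scene",(298.3,164.5))
h=(po+pi)/2; d=pi-po; print(po,pi,e1,e2,"len",np.linalg.norm(d),"dir",np.degrees(np.arctan2(d[1],d[0])),"mid",h)
r=h[:2]-O; print("along x",r@X,"y",r@Y,"up",h[2]-.17, "v",np.degrees(np.arctan2(r@Y,h[2]-.17)))
E
```

```text
[[ 0.6481 -0.0743]
 [ 0.604  -0.2687]
 [ 0.441  -0.2304]
 [ 0.4829 -0.0392]]
size 0.19757816651498342 0.1681940525823859 dirx -102.56770094919754 diry -12.607659307675892
axle [ 0.55491241 -0.10434415] yaw -102.58768012843672 [-0.21793339 -0.97596365] [ 0.97596365 -0.21793339]
[0.56267293 0.01853599 0.22393692] [ 0.54538278 -0.0558613   0.22581479] 0.0005393003687396383 0.001326359331114322 len 0.07640309958695747 dir -103.08345883889865 mid [ 0.55402786 -0.01866266  0.22487586]
along x -0.08342925452996927 y -0.01953614863515135 up 0.054875858673087335 v -19.59604729216723
```

{"api": "step_arm", "payload": {
  "commands": [
    [100,[0,0,-60],0],
    [100,[0,0,-90],0],
    [100,[60,-54,-90],-8],
    [100,[115,-103,-90],-16],
    [100,[170,-152,-90],-24],
    [100,[225,-201,-90],-32],
    [100,[280,-250,-90],-40],
    [100,[335,-300,-90],-48],
    [100,[390,-349,-90],-56],
    [100,[440,-394,-90],-64],
    [100,[490,-438,-90],-64],
    [100,[534,-478,-90],-64]
  ],
  "squeeze": 60
}}

```text
t: 1.6
tool_pos: [0.5022, -0.0916, 0.4944]
tool_rot: [2.45, 1.967, -0.0]
contact_force: [1.2, -0.9, -0.3]
opening: 0.0851
grip_force: 0.0
```

```bash
cat >> h.py <<'E'
from scipy.spatial.transform import Rotation as R
O=np.array([.5549,-.1043,.17]);A=np.radians(-102.6)
X=np.array([np.cos(A),np.sin(A),0]);Y=np.array([-X[1],X[0],0]);Z=np.array([0,0,1.])
def st():
    o=monitor.get_obs(); p=np.array(o["tool_pos"]);r=R.from_rotvec(o["tool_rot"]).as_matrix()
    return o,p,r,p+.155*r[:,2]
E
python3 - <<'E'
from h import *
o,p,r,g=st(); print(o["t"],p,r.round(3).tolist(),g,np.degrees(np.arctan2(r[1,1],r[0,1])),o["contact_force"],o["q"])
c=eyes.camera_info("wrist"); im=eyes.get_image("wrist"); cv2.imwrite("pics/w1.png",im[:,:,::-1])
print(np.array(c["camera_matrix"]).tolist(),np.array(c["extrinsics"]).round(4).tolist())
E
```

```text
1.6 [ 0.50219857 -0.09161342  0.49439195] [[0.216, 0.976, -0.0], [0.976, -0.216, -0.0], [-0.0, -0.0, -1.0]] [ 0.50218991 -0.09164097  0.33939195] -12.479106825727163 [ 1.24654048 -0.87244266 -0.30181252] [-3.26269706e-01 -2.61691659e-01  1.75693445e+00 -1.86789953e-04
  1.64634580e+00 -1.08482304e-01]
[[279.4624584290668, 0.0, 321.34464745697665], [0.0, 279.4624584290668, 198.34669364018288], [0.0, 0.0, 1.0]] [[0.9764, -0.2074, -0.0597, 0.5181], [-0.2158, -0.9378, -0.2719, -0.0232], [0.0004, 0.2784, -0.9605, 0.4624], [0.0, 0.0, 0.0, 1.0]]
```

View pics/w1.png

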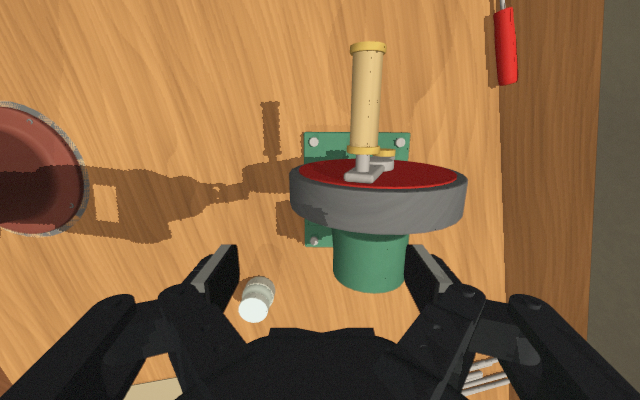

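The wrist view shows the handle clear, with its outer band at (368,47), inner band at (365,150) and the drum below it.

```bash
python3 - <<'E'
from h import *
o,p,r,g=st(); print(o["t"],p,np.abs(o["dq"]).max())
a=onz("wrist",(368,47),.2248);b=onz("wrist",(365,150),.2248);h=(a+b)/2
print(a,b,"len",np.linalg.norm(a-b),"mid",h,"dir",np.degrees(np.arctan2(*(b-a)[1::-1])))
print("axle frame",(h-O)@X,(h-O)@Y)
c=np.array([.5544,-.0172,.2248]); print("shift tool mm",r.T@(c-g)*1000)
E
```

```text
1.65 [ 0.50449317 -0.08661679  0.49397027] 0.1731059542082624
[0.56629082 0.02657313 0.2248    ] [ 0.55096906 -0.05012664  0.2248    ] len 0.07821515819376024 mid [ 0.55862994 -0.01177675  0.2248    ] dir -101.29686000612973
axle frame -0.09110864902319685 -0.016543211295213682
shift tool mm [ 76.7866862   34.12585607 114.63169238]
```

{"api": "step_arm", "payload": {
  "commands": [
    [100,[0,0,0],0],
    [100,[0,0,0],0],
    [100,[0,0,0],0]
  ]
}}

```text
t: 2.02
tool_pos: [0.501, -0.0948, 0.4946]
tool_rot: [2.452, 1.964, -0.0]
contact_force: [1.0, 0.1, -0.2]
opening: 0.0853
grip_force: 0.0
```

```bash
cat >> h.py <<'E'
C=np.array([.5544,-.0172,.2248])
E
python3 - <<'E'
from h import *
o,p,r,g=st(); print(o["t"],p,g,np.abs(o["dq"]).max(),o["contact_force"])
print("shift tool mm",r.T@(C-g)*1000, np.degrees(np.arctan2(r[1,1],r[0,1])))
c=eyes.camera_info("wrist"); im=eyes.get_image("wrist"); cv2.imwrite("pics/w2.png",im[:,:,::-1])
hsv=cv2.cvtColor(im,cv2.COLOR_RGB2HSV)
m=mask(im,(20,120,140),(32,255,255),(250,0,480,260))
n,l,s,ce=cv2.connectedComponentsWithStats(m)
for i in range(1,n):
    if s[i,4]>25: print(s[i],ce[i].round(1),onz("wrist",ce[i],.23))
E
```

```text
2.025 [ 0.50100903 -0.09484183  0.49464933] [ 0.50099959 -0.09486606  0.33964933] 0.0025805019160077217 [ 0.95632533  0.13328021 -0.17439921]
shift tool mm [ 87.47886274  35.13692566 114.83393696] -12.624897805125384
[353  36  34  11 289] [369.6  40.9] [0.56431997 0.01914489 0.23      ]
[349 141  47  13 347] [372. 147.] [ 0.55282535 -0.05844855  0.23      ]
```

View pics/w2.png

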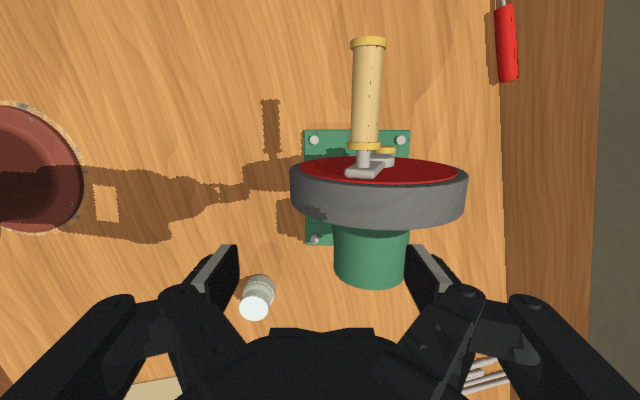

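The arm has settled. The bands at (369,42) and (365,146) agree with the triangulated handle, so I'm going over it, down and closing.

{"api": "step_arm", "payload": {
  "commands": [
    [100,[45,18,0],0],
    [100,[90,35,0],0],
    [100,[90,35,30],0],
    [100,[90,35,60],0],
    [100,[90,35,90],0],
    [100,[90,35,113],0],
    [100,[90,35,113],0],
    [100,[90,35,113],0]
  ]
}}

```text
t: 3.08
tool_pos: [0.5554, -0.014, 0.383]
tool_rot: [2.45, 1.964, 0.002]
contact_force: [-0.2, -0.7, 0.2]
opening: 0.0856
grip_force: 0.0
```

```bash
python3 - <<'E'
from h import *
o,p,r,g=st(); print(o["t"],p,g,np.abs(o["dq"]).max(),o["contact_force"])
print("shift tool mm",r.T@(C-g)*1000)
E
```

```text
3.075 [ 0.55535291 -0.01400735  0.38303012] [ 0.55562356 -0.01405496  0.22803037] 0.015332796237134162 [-0.24932025 -0.6603706   0.21343771]
shift tool mm [-3.33603042 -0.51657617  3.22919157]
```

{"api": "step_arm", "payload": {
  "commands": [
    [100,[0,0,3],0],
    [0,[0,0,3],0],
    [0,[0,0,3],0],
    [0,[0,0,3],0],
    [0,[0,0,3],0],
    [0,[0,0,3],0],
    [0,[0,0,3],0],
    [0,[0,0,3],0]
  ],
  "squeeze": 60
}}

```text
t: 4.08
tool_pos: [0.5554, -0.0134, 0.3791]
tool_rot: [2.449, 1.966, 0.002]
contact_force: [3.9, -0.2, 0.4]
opening: 0.0222
grip_force: 58.7
```

```bash
python3 - <<'E'
from h import *
o,p,r,g=st(); print(o["t"],p,g,np.abs(o["dq"]).max(),o["contact_force"],o["opening"],o["grip_force"])
d=g-O; print("axle frame",d@X,d@Y,d[2],"r",np.hypot(d@Y,d[2]),"v",np.degrees(np.arctan2(d@Y,d[2])))
print(r.T@Y, r.T@X)
for n in("wrist",):
    cv2.imwrite("pics/w3.png",eyes.get_image(n)[:,:,::-1])
E
```

```text
4.075 [ 0.55543896 -0.01339229  0.37906939] [ 0.55569442 -0.01341108  0.2240696 ] 0.0026507380360869795 [ 3.9264933  -0.17035401  0.41668045] 0.02217408743890592 58.74466359615326
axle frame -0.0888733179284066 -0.01905152049584332 0.05406960149999951 r 0.05732784872618444 v -19.410000168115047
[-0.00186624  0.99999692  0.00163483] [-9.99998230e-01 -1.86584700e-03 -2.41195892e-04]
```

View pics/w3.png

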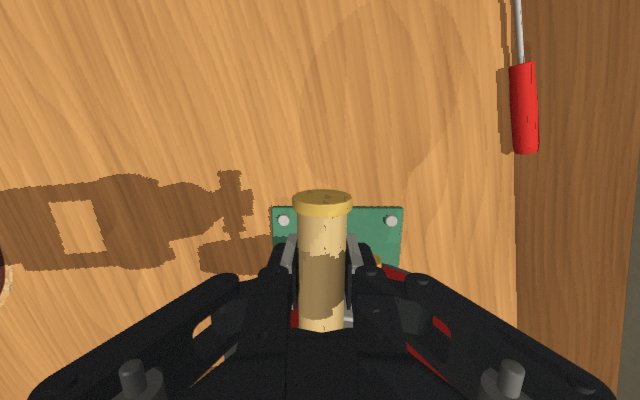

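```bash
python3 - <<'E'
import numpy as np
for k in range(15):
    v0=np.radians(-19.5+24*k); v=v0+np.radians(np.arange(2,25,2))
    f=lambda a:np.round(a,1)
    y=f(58*np.sin(v))-f(58*np.sin(v0)); z=-f(58*np.cos(v))+f(58*np.cos(v0))
    print(k,round(np.degrees(v0),1),' '.join(f"{a:.1f},{b:.1f}" for a,b in zip(y,z)))
E
```

```text
0 -19.5 2.0,-0.6 3.9,-1.2 5.9,-1.7 7.8,-2.1 9.8,-2.5 11.8,-2.8 13.8,-3.0 15.9,-3.2 17.9,-3.3 19.9,-3.3 21.9,-3.2 24.0,-3.1
1 4.5 2.0,0.2 4.0,0.4 6.0,0.8 8.0,1.2 9.9,1.6 11.9,2.2 13.8,2.8 15.7,3.5 17.6,4.2 19.5,5.0 21.3,5.9 23.1,6.8
2 28.5 1.7,1.0 3.5,2.1 5.2,3.2 6.8,4.4 8.4,5.6 10.0,6.9 11.5,8.2 13.0,9.6 14.4,11.1 15.7,12.6 17.1,14.1 18.3,15.7
3 52.5 1.2,1.6 2.4,3.3 3.5,5.0 4.5,6.7 5.4,8.5 6.3,10.3 7.2,12.2 8.0,14.0 8.7,15.9 9.3,17.9 9.9,19.8 10.4,21.8
4 76.5 0.4,1.9 0.8,3.9 1.1,5.9 1.3,7.9 1.5,10.0 1.6,12.0 1.6,14.0 1.5,16.0 1.4,18.1 1.2,20.1 1.0,22.1 0.6,24.1
5 100.5 -0.4,2.0 -0.8,3.9 -1.4,5.9 -2.0,7.8 -2.7,9.7 -3.4,11.6 -4.2,13.5 -5.1,15.3 -6.0,17.1 -7.0,18.8 -8.1,20.6 -9.2,22.3
6 124.5 -1.2,1.6 -2.4,3.2 -3.7,4.8 -5.0,6.3 -6.4,7.8 -7.9,9.2 -9.4,10.5 -10.9,11.9 -12.5,13.1 -14.1,14.3 -15.8,15.5 -17.5,16.6
7 148.5 -1.7,1.0 -3.5,1.9 -5.3,2.8 -7.2,3.7 -9.0,4.5 -10.9,5.2 -12.9,5.8 -14.8,6.4 -16.8,6.9 -18.7,7.3 -20.7,7.7 -22.7,8.0
8 172.5 -2.0,0.2 -4.1,0.4 -6.1,0.5 -8.1,0.5 -10.1,0.4 -12.2,0.3 -14.2,0.1 -16.2,-0.1 -18.2,-0.5 -20.2,-0.9 -22.1,-1.3 -24.1,-1.9
9 196.5 -1.9,-0.6 -3.8,-1.3 -5.7,-2.0 -7.6,-2.8 -9.4,-3.7 -11.2,-4.6 -12.9,-5.6 -14.7,-6.7 -16.4,-7.8 -18.0,-9.0 -19.6,-10.2 -21.2,-11.5
10 220.5 -1.5,-1.3 -3.0,-2.7 -4.4,-4.2 -5.7,-5.7 -7.1,-7.2 -8.3,-8.8 -9.5,-10.4 -10.7,-12.1 -11.8,-13.8 -12.8,-15.5 -13.7,-17.3 -14.6,-19.1
11 244.5 -0.9,-1.9 -1.7,-3.7 -2.4,-5.6 -3.0,-7.6 -3.6,-9.5 -4.1,-11.5 -4.5,-13.4 -4.9,-15.4 -5.2,-17.4 -5.4,-19.4 -5.6,-21.5 -5.7,-23.5
12 268.5 0.0,-2.0 0.1,-4.0 0.2,-6.1 0.4,-8.1 0.6,-10.1 1.0,-12.1 1.4,-14.1 1.8,-16.0 2.4,-18.0 3.0,-19.9 3.7,-21.8 4.4,-23.7
13 292.5 0.8,-1.9 1.7,-3.7 2.6,-5.5 3.6,-7.2 4.7,-9.0 5.8,-10.7 7.0,-12.3 8.2,-13.9 9.5,-15.5 10.8,-17.0 12.2,-18.5 13.7,-19.9
14 316.5 1.5,-1.3 3.0,-2.7 4.6,-3.9 6.2,-5.1 7.9,-6.3 9.6,-7.4 11.3,-8.4 13.1,-9.3 14.9,-10.2 16.8,-11.1 18.6,-11.9 20.5,-12.6
```

{"api": "step_arm", "payload": {
  "commands": [
    [0,[0,2.0,-0.6],0],
    [0,[0,3.9,-1.2],0],
    [0,[0,5.9,-1.7],0],
    [0,[0,7.8,-2.1],0],
    [0,[0,9.8,-2.5],0],
    [0,[0,11.8,-2.8],0],
    [0,[0,13.8,-3.0],0],
    [0,[0,15.9,-3.2],0],
    [0,[0,17.9,-3.3],0],
    [0,[0,19.9,-3.3],0],
    [0,[0,21.9,-3.2],0],
    [0,[0,24.0,-3.1],0]
  ]
}}

```text
t: 5.62
tool_pos: [0.579, -0.0187, 0.3827]
tool_rot: [2.449, 1.966, 0.002]
contact_force: [-2.2, 0.3, 5.7]
opening: 0.0225
grip_force: 59.2
```

{"api": "step_arm", "payload": {
  "commands": [
    [0,[0,2.0,0.2],0],
    [0,[0,4.0,0.4],0],
    [0,[0,6.0,0.8],0],
    [0,[0,8.0,1.2],0],
    [0,[0,9.9,1.6],0],
    [0,[0,11.9,2.2],0],
    [0,[0,13.8,2.8],0],
    [0,[0,15.7,3.5],0],
    [0,[0,17.6,4.2],0],
    [0,[0,19.5,5.0],0],
    [0,[0,21.3,5.9],0],
    [0,[0,23.1,6.8],0]
  ]
}}

```text
t: 7.12
tool_pos: [0.6017, -0.0238, 0.3762]
tool_rot: [2.448, 1.965, 0.002]
contact_force: [-0.6, -0.2, 6.1]
opening: 0.0223
grip_force: 59.3
```

{"api": "step_arm", "payload": {
  "commands": [
    [0,[0,1.7,1.0],0],
    [0,[0,3.5,2.1],0],
    [0,[0,5.2,3.2],0],
    [0,[0,6.8,4.4],0],
    [0,[0,8.4,5.6],0],
    [0,[0,10.0,6.9],0],
    [0,[0,11.5,8.2],0],
    [0,[0,13.0,9.6],0],
    [0,[0,14.4,11.1],0],
    [0,[0,15.7,12.6],0],
    [0,[0,17.1,14.1],0],
    [0,[0,18.3,15.7],0]
  ]
}}

```text
t: 8.62
tool_pos: [0.6197, -0.0279, 0.3608]
tool_rot: [2.448, 1.964, 0.003]
contact_force: [-0.4, -0.7, 6.5]
opening: 0.022
grip_force: 59.4
```

{"api": "step_arm", "payload": {
  "commands": [
    [0,[0,1.2,1.6],0],
    [0,[0,2.4,3.3],0],
    [0,[0,3.5,5.0],0],
    [0,[0,4.5,6.7],0],
    [0,[0,5.4,8.5],0],
    [0,[0,6.3,10.3],0],
    [0,[0,7.2,12.2],0],
    [0,[0,8.0,14.0],0],
    [0,[0,8.7,15.9],0],
    [0,[0,9.3,17.9],0],
    [0,[0,9.9,19.8],0],
    [0,[0,10.4,21.8],0]
  ]
}}

```text
t: 10.12
tool_pos: [0.63, -0.0302, 0.3395]
tool_rot: [2.447, 1.964, 0.003]
contact_force: [-1.3, -0.2, 7.9]
opening: 0.0225
grip_force: 59.5
```

{"api": "step_arm", "payload": {
  "commands": [
    [0,[0,0.4,1.9],0],
    [0,[0,0.8,3.9],0],
    [0,[0,1.1,5.9],0],
    [0,[0,1.3,7.9],0],
    [0,[0,1.5,10.0],0],
    [0,[0,1.6,12.0],0],
    [0,[0,1.6,14.0],0],
    [0,[0,1.5,16.0],0],
    [0,[0,1.4,18.1],0],
    [0,[0,1.2,20.1],0],
    [0,[0,1.0,22.1],0],
    [0,[0,0.6,24.1],0]
  ]
}}

```text
t: 11.62
tool_pos: [0.631, -0.0304, 0.3162]
tool_rot: [2.446, 1.963, 0.005]
contact_force: [-0.4, -1.7, 10.9]
opening: 0.0223
grip_force: 59.7
```

{"api": "step_arm", "payload": {
  "commands": [
    [0,[0,-0.4,2.0],0],
    [0,[0,-0.8,3.9],0],
    [0,[0,-1.4,5.9],0],
    [0,[0,-2.0,7.8],0],
    [0,[0,-2.7,9.7],0],
    [0,[0,-3.4,11.6],0],
    [0,[0,-4.2,13.5],0],
    [0,[0,-5.1,15.3],0],
    [0,[0,-6.0,17.1],0],
    [0,[0,-7.0,18.8],0],
    [0,[0,-8.1,20.6],0],
    [0,[0,-9.2,22.3],0]
  ]
}}

```text
t: 13.12
tool_pos: [0.6229, -0.0287, 0.2952]
tool_rot: [2.443, 1.961, 0.01]
contact_force: [1.7, -2.5, 11.6]
opening: 0.0222
grip_force: 59.9
```

{"api": "step_arm", "payload": {
  "commands": [
    [0,[0,-1.2,1.6],0],
    [0,[0,-2.4,3.2],0],
    [0,[0,-3.7,4.8],0],
    [0,[0,-5.0,6.3],0],
    [0,[0,-6.4,7.8],0],
    [0,[0,-7.9,9.2],0],
    [0,[0,-9.4,10.5],0],
    [0,[0,-10.9,11.9],0],
    [0,[0,-12.5,13.1],0],
    [0,[0,-14.1,14.3],0],
    [0,[0,-15.8,15.5],0],
    [0,[0,-17.5,16.6],0]
  ]
}}

```text
t: 14.62
tool_pos: [0.607, -0.0251, 0.2783]
tool_rot: [2.44, 1.958, 0.016]
contact_force: [10.9, -2.7, 3.9]
opening: 0.0224
grip_force: 59.5
```

{"api": "step_arm", "payload": {
  "commands": [
    [0,[0,-1.7,1.0],0],
    [0,[0,-3.5,1.9],0],
    [0,[0,-5.3,2.8],0],
    [0,[0,-7.2,3.7],0],
    [0,[0,-9.0,4.5],0],
    [0,[0,-10.9,5.2],0],
    [0,[0,-12.9,5.8],0],
    [0,[0,-14.8,6.4],0],
    [0,[0,-16.8,6.9],0],
    [0,[0,-18.7,7.3],0],
    [0,[0,-20.7,7.7],0],
    [0,[0,-22.7,8.0],0]
  ]
}}

```text
t: 16.12
tool_pos: [0.5839, -0.0199, 0.2678]
tool_rot: [2.443, 1.96, 0.013]
contact_force: [11.6, -1.9, -3.7]
opening: 0.0226
grip_force: 58.9
```

{"api": "step_arm", "payload": {
  "commands": [
    [0,[0,-2.0,0.2],0],
    [0,[0,-4.1,0.4],0],
    [0,[0,-6.1,0.5],0],
    [0,[0,-8.1,0.5],0],
    [0,[0,-10.1,0.4],0],
    [0,[0,-12.2,0.3],0],
    [0,[0,-14.2,0.1],0],
    [0,[0,-16.2,-0.1],0],
    [0,[0,-18.2,-0.5],0],
    [0,[0,-20.2,-0.9],0],
    [0,[0,-22.1,-1.3],0],
    [0,[0,-24.1,-1.9],0]
  ]
}}

```text
t: 17.62
tool_pos: [0.5597, -0.0144, 0.2689]
tool_rot: [2.445, 1.962, 0.01]
contact_force: [10.1, -1.1, -3.1]
opening: 0.0221
grip_force: 58.9
```

{"api": "step_arm", "payload": {
  "commands": [
    [0,[0,-1.9,-0.6],0],
    [0,[0,-3.8,-1.3],0],
    [0,[0,-5.7,-2.0],0],
    [0,[0,-7.6,-2.8],0],
    [0,[0,-9.4,-3.7],0],
    [0,[0,-11.2,-4.6],0],
    [0,[0,-12.9,-5.6],0],
    [0,[0,-14.7,-6.7],0],
    [0,[0,-16.4,-7.8],0],
    [0,[0,-18.0,-9.0],0],
    [0,[0,-19.6,-10.2],0],
    [0,[0,-21.2,-11.5],0]
  ]
}}

```text
t: 19.12
tool_pos: [0.5387, -0.0097, 0.2801]
tool_rot: [2.446, 1.963, 0.008]
contact_force: [8.8, -0.8, -4.2]
opening: 0.0223
grip_force: 58.9
```

{"api": "step_arm", "payload": {
  "commands": [
    [0,[0,-1.5,-1.3],0],
    [0,[0,-3.0,-2.7],0],
    [0,[0,-4.4,-4.2],0],
    [0,[0,-5.7,-5.7],0],
    [0,[0,-7.1,-7.2],0],
    [0,[0,-8.3,-8.8],0],
    [0,[0,-9.5,-10.4],0],
    [0,[0,-10.7,-12.1],0],
    [0,[0,-11.8,-13.8],0],
    [0,[0,-12.8,-15.5],0],
    [0,[0,-13.7,-17.3],0],
    [0,[0,-14.6,-19.1],0]
  ]
}}

```text
t: 20.62
tool_pos: [0.5242, -0.0064, 0.299]
tool_rot: [2.447, 1.964, 0.008]
contact_force: [7.9, 0.2, -3.2]
opening: 0.0222
grip_force: 59.0
```

{"api": "step_arm", "payload": {
  "commands": [
    [0,[0,-0.9,-1.9],0],
    [0,[0,-1.7,-3.7],0],
    [0,[0,-2.4,-5.6],0],
    [0,[0,-3.0,-7.6],0],
    [0,[0,-3.6,-9.5],0],
    [0,[0,-4.1,-11.5],0],
    [0,[0,-4.5,-13.4],0],
    [0,[0,-4.9,-15.4],0],
    [0,[0,-5.2,-17.4],0],
    [0,[0,-5.4,-19.4],0],
    [0,[0,-5.6,-21.5],0],
    [0,[0,-5.7,-23.5],0]
  ]
}}

```text
t: 22.12
tool_pos: [0.5184, -0.0051, 0.3221]
tool_rot: [2.447, 1.964, 0.007]
contact_force: [7.8, -0.2, -3.9]
opening: 0.0221
grip_force: 58.9
```

```bash
cat > fit.py <<'E'
from h import *
from scipy.optimize import least_squares
D=np.array([[.579,-.0187,.3827,2.449,1.966,.002,-2.2,.3,5.7],[.6017,-.0238,.3762,2.448,1.965,.002,-.6,-.2,6.1],[.6197,-.0279,.3608,2.448,1.964,.003,-.4,-.7,6.5],
[.63,-.0302,.3395,2.447,1.964,.003,-1.3,-.2,7.9],[.631,-.0304,.3162,2.446,1.963,.005,-.4,-1.7,10.9],[.6229,-.0287,.2952,2.443,1.961,.01,1.7,-2.5,11.6],
[.607,-.0251,.2783,2.44,1.958,.016,10.9,-2.7,3.9],[.5839,-.0199,.2678,2.443,1.96,.013,11.6,-1.9,-3.7],[.5597,-.0144,.2689,2.445,1.962,.01,10.1,-1.1,-3.1],
[.5387,-.0097,.2801,2.446,1.963,.008,8.8,-.8,-4.2],[.5242,-.0064,.299,2.447,1.964,.008,7.9,.2,-3.2],[.5184,-.0051,.3221,2.447,1.964,.007,7.8,-.2,-3.9]]+([] if 'E' not in globals() else E))
g=D[:,:3]+.155*R.from_rotvec(D[:,3:6]).as_matrix()[:,:,2]
yz=np.c_[(g-O)@Y,g[:,2]-.17]
c=least_squares(lambda c:np.hypot(yz[:,0]-c[0],yz[:,1]-c[1])-c[2],[0,0,.058]); print("circle mm",c.x*1e3,"res",(c.fun*1e3).round(1))
v=np.arctan2(yz[:,0]-c.x[0],yz[:,1]-c.x[1])
fy=D[:,6:9]@Y; fz=D[:,8]
ft=-(fy*np.cos(v)-fz*np.sin(v)); fr=fy*np.sin(v)+fz*np.cos(v)
M=np.c_[np.ones_like(v),np.cos(v),np.sin(v)]
s,_,_,_=np.linalg.lstsq(M,ft,rcond=None); res=ft-M@s
print("v",np.degrees(v).round(1));print("ft",ft.round(2));print("fr",fr.round(2));print("res",res.round(2),res.std())
# ft=D - W sin(v+phi): heavy side at v+phi (going down when sin>0)
W=np.hypot(s[1],s[2]);phi=np.arctan2(-s[1],-s[2])
print("drag",s[0],"W",W,"phi",np.degrees(phi),"target v",np.degrees(np.pi-phi)%360)
cov=res.var()*len(v)/(len(v)-3)*np.linalg.inv(M.T@M); print("sig deg",np.degrees(np.sqrt(cov[1,1])/W),np.degrees(np.sqrt(cov[2,2])/W))
# drag fixed at 6.4
s2=np.linalg.lstsq(M[:,1:],ft-6.4,rcond=None)[0]; print("fixed drag: W",np.hypot(*s2),"v",np.degrees(np.pi-np.arctan2(-s2[0],-s2[1]))%360)
E
python3 fit.py
```

```text
circle mm [ 1.63197816 -0.14881577 58.00791644] res [-0.1 -0.  -0.   0.   0.1  0.1 -0.1 -0.1 -0.1  0.   0.   0. ]
v [   3.4   27.7   51.7   75.4   98.6  120.7  143.4  169.8 -164.9 -140.5
 -116.4  -92.7]
ft [ 2.55  3.31  5.25  7.95 10.78 11.1  11.34 10.9  10.56  9.43  6.28  4.26]
fr [ 5.56  5.15  3.84  0.81 -1.64 -4.03  3.56  5.71  0.36 -2.34 -5.44 -7.46]
res [ 0.35 -0.4  -0.47  0.1   1.03  0.   -0.45 -0.7   0.12  0.8  -0.22 -0.16] 0.4989472557848251
drag 6.643672010152231 W 5.207625421141362 phi 118.05536814515384 target v 61.94463185484616
sig deg 2.7899677975788006 2.733337347817899
fixed drag: W 5.3441473609395835 v 61.48217249933236
```

{"api": "step_arm", "payload": {
  "commands": [
    [0,[0,0.0,-2.0],0],
    [0,[0,0.1,-4.0],0],
    [0,[0,0.2,-6.1],0],
    [0,[0,0.4,-8.1],0],
    [0,[0,0.6,-10.1],0],
    [0,[0,1.0,-12.1],0],
    [0,[0,1.4,-14.1],0],
    [0,[0,1.8,-16.0],0],
    [0,[0,2.4,-18.0],0],
    [0,[0,3.0,-19.9],0],
    [0,[0,3.7,-21.8],0],
    [0,[0,4.4,-23.7],0]
  ]
}}

```text
t: 23.62
tool_pos: [0.5223, -0.006, 0.3449]
tool_rot: [2.449, 1.966, 0.004]
contact_force: [5.6, 0.5, -4.5]
opening: 0.0224
grip_force: 59.0
```

{"api": "step_arm", "payload": {
  "commands": [
    [0,[0,0.8,-1.9],0],
    [0,[0,1.7,-3.7],0],
    [0,[0,2.6,-5.5],0],
    [0,[0,3.6,-7.2],0],
    [0,[0,4.7,-9.0],0],
    [0,[0,5.8,-10.7],0],
    [0,[0,7.0,-12.3],0],
    [0,[0,8.2,-13.9],0],
    [0,[0,9.5,-15.5],0],
    [0,[0,10.8,-17.0],0],
    [0,[0,12.2,-18.5],0],
    [0,[0,13.7,-19.9],0]
  ]
}}

```text
t: 25.12
tool_pos: [0.5352, -0.0088, 0.3652]
tool_rot: [-2.449, -1.966, 0.0]
contact_force: [5.2, 1.0, -6.8]
opening: 0.0223
grip_force: 58.9
```

{"api": "step_arm", "payload": {
  "commands": [
    [0,[0,1.5,-1.3],0],
    [0,[0,3.0,-2.7],0],
    [0,[0,4.6,-3.9],0],
    [0,[0,6.2,-5.1],0],
    [0,[0,7.9,-6.3],0],
    [0,[0,9.6,-7.4],0],
    [0,[0,11.3,-8.4],0],
    [0,[0,13.1,-9.3],0],
    [0,[0,14.9,-10.2],0],
    [0,[0,16.8,-11.1],0],
    [0,[0,18.6,-11.9],0],
    [0,[0,20.5,-12.6],0]
  ]
}}

```text
t: 26.62
tool_pos: [0.5552, -0.0133, 0.3789]
tool_rot: [-2.45, -1.966, 0.0]
contact_force: [1.5, 3.1, -5.0]
opening: 0.0221
grip_force: 59.1
```

{"api": "step_arm", "payload": {
  "commands": [
    [0,[0,2.0,-0.6],0],
    [0,[0,3.9,-1.2],0],
    [0,[0,5.9,-1.7],0],
    [0,[0,7.8,-2.1],0],
    [0,[0,9.8,-2.5],0],
    [0,[0,11.8,-2.8],0],
    [0,[0,13.8,-3.0],0],
    [0,[0,15.9,-3.2],0],
    [0,[0,17.9,-3.3],0],
    [0,[0,19.9,-3.3],0],
    [0,[0,21.9,-3.2],0],
    [0,[0,24.0,-3.1],0]
  ]
}}

```text
t: 28.12
tool_pos: [0.5789, -0.0187, 0.3828]
tool_rot: [2.449, 1.966, 0.001]
contact_force: [-2.0, 2.1, 5.1]
opening: 0.0221
grip_force: 59.9
```

{"api": "step_arm", "payload": {
  "commands": [
    [0,[0,2.0,0.2],0],
    [0,[0,4.0,0.4],0],
    [0,[0,6.0,0.8],0],
    [0,[0,8.0,1.2],0],
    [0,[0,9.9,1.6],0],
    [0,[0,11.9,2.2],0],
    [0,[0,13.8,2.8],0],
    [0,[0,15.7,3.5],0],
    [0,[0,17.6,4.2],0],
    [0,[0,19.5,5.0],0],
    [0,[0,21.3,5.9],0],
    [0,[0,23.1,6.8],0]
  ]
}}

```text
t: 29.62
tool_pos: [0.6017, -0.0238, 0.3763]
tool_rot: [2.448, 1.965, 0.002]
contact_force: [-1.5, 1.5, 4.8]
opening: 0.0218
grip_force: 60.0
```

{"api": "step_arm", "payload": {
  "commands": [
    [0,[0,1.7,1.0],0],
    [0,[0,3.5,2.1],0],
    [0,[0,5.2,3.2],0],
    [0,[0,6.8,4.4],0],
    [0,[0,8.4,5.6],0],
    [0,[0,10.0,6.9],0],
    [0,[0,11.5,8.2],0],
    [0,[0,13.0,9.6],0],
    [0,[0,14.4,11.1],0],
    [0,[0,15.7,12.6],0],
    [0,[0,17.1,14.1],0],
    [0,[0,18.3,15.7],0]
  ]
}}

```text
t: 31.12
tool_pos: [0.6196, -0.0279, 0.361]
tool_rot: [2.448, 1.964, 0.003]
contact_force: [-1.4, 1.6, 6.5]
opening: 0.0218
grip_force: 60.0
```

{"api": "step_arm", "payload": {
  "commands": [
    [0,[0,1.2,1.6],0],
    [0,[0,2.4,3.3],0],
    [0,[0,3.5,5.0],0],
    [0,[0,4.5,6.7],0],
    [0,[0,5.4,8.5],0],
    [0,[0,6.3,10.3],0],
    [0,[0,7.2,12.2],0],
    [0,[0,8.0,14.0],0],
    [0,[0,8.7,15.9],0],
    [0,[0,9.3,17.9],0],
    [0,[0,9.9,19.8],0],
    [0,[0,10.4,21.8],0]
  ]
}}

```text
t: 32.62
tool_pos: [0.63, -0.0302, 0.3396]
tool_rot: [2.447, 1.964, 0.003]
contact_force: [-0.9, 0.3, 7.9]
opening: 0.0223
grip_force: 60.2
```

{"api": "step_arm", "payload": {
  "commands": [
    [0,[0,0.4,1.9],0],
    [0,[0,0.8,3.9],0],
    [0,[0,1.1,5.9],0],
    [0,[0,1.3,7.9],0],
    [0,[0,1.5,10.0],0],
    [0,[0,1.6,12.0],0],
    [0,[0,1.6,14.0],0],
    [0,[0,1.5,16.0],0],
    [0,[0,1.4,18.1],0],
    [0,[0,1.2,20.1],0],
    [0,[0,1.0,22.1],0],
    [0,[0,0.6,24.1],0]
  ]
}}

```text
t: 34.12
tool_pos: [0.6309, -0.0304, 0.3164]
tool_rot: [2.446, 1.963, 0.005]
contact_force: [-0.9, -0.2, 10.4]
opening: 0.0224
grip_force: 60.4
```

{"api": "step_arm", "payload": {
  "commands": [
    [0,[0,0.4,-2.0],0],
    [0,[0,0.6,-4.0],0],
    [0,[0,0.8,-6.0],0],
    [0,[0,0.9,-8.1],0],
    [0,[0,1.0,-10.1],0],
    [0,[0,1.0,-12.1],0],
    [0,[0,0.9,-14.1],0],
    [0,[0,0.7,-16.2],0],
    [0,[0,0.5,-18.2],0],
    [0,[0,0.2,-20.2],0],
    [0,[0,-0.2,-22.2],0],
    [0,[0,-0.6,-24.1],0]
  ]
}}

```text
t: 35.62
tool_pos: [0.6302, -0.0303, 0.3371]
tool_rot: [2.446, 1.963, 0.005]
contact_force: [8.6, -0.7, -4.0]
opening: 0.0222
grip_force: 59.4
```

{"api": "step_arm", "payload": {
  "commands": [
    [0,[0,-0.5,-2.0],0],
    [0,[0,-1.1,-3.9],0],
    [0,[0,-1.7,-5.9],0],
    [0,[0,-2.4,-7.8],0],
    [0,[0,-3.2,-9.6],0],
    [0,[0,-4.1,-11.5],0],
    [0,[0,-5.0,-13.3],0],
    [0,[0,-5.9,-15.1],0],
    [0,[0,-6.9,-16.8],0],
    [0,[0,-8.0,-18.5],0],
    [0,[0,-9.2,-20.2],0],
    [0,[0,-10.4,-21.8],0]
  ]
}}

```text
t: 37.12
tool_pos: [0.6202, -0.0281, 0.3594]
tool_rot: [2.446, 1.963, 0.006]
contact_force: [9.6, -0.7, -1.2]
opening: 0.022
grip_force: 59.5
```

{"api": "step_arm", "payload": {
  "commands": [
    [0,[0,-1.2,-1.6],0],
    [0,[0,-2.6,-3.1],0],
    [0,[0,-3.9,-4.6],0],
    [0,[0,-5.3,-6.1],0],
    [0,[0,-6.8,-7.5],0],
    [0,[0,-8.3,-8.8],0],
    [0,[0,-9.9,-10.1],0],
    [0,[0,-11.5,-11.3],0],
    [0,[0,-13.1,-12.5],0],
    [0,[0,-14.8,-13.6],0],
    [0,[0,-16.6,-14.7],0],
    [0,[0,-18.3,-15.7],0]
  ]
}}

```text
t: 38.62
tool_pos: [0.6025, -0.0241, 0.3754]
tool_rot: [2.445, 1.963, 0.007]
contact_force: [10.2, -0.6, -1.2]
opening: 0.0222
grip_force: 59.5
```

```bash
python3 - <<'E'
s=open('fit.py').read()
s=s.replace(",[.5184,-.0051,.3221,2.447,1.964,.007,7.8,-.2,-3.9]]+([] if 'E' not in globals() else E))",""",[.5184,-.0051,.3221,2.447,1.964,.007,7.8,-.2,-3.9],
[.5223,-.006,.3449,2.449,1.966,.004,5.6,.5,-4.5],[.5352,-.0088,.3652,-2.449,-1.966,0,5.2,1,-6.8],[.5552,-.0133,.3789,-2.45,-1.966,0,1.5,3.1,-5],[.5789,-.0187,.3828,2.449,1.966,.001,-2,2.1,5.1],
[.6017,-.0238,.3763,2.448,1.965,.002,-1.5,1.5,4.8],[.6196,-.0279,.361,2.448,1.964,.003,-1.4,1.6,6.5],[.63,-.0302,.3396,2.447,1.964,.003,-.9,.3,7.9],[.6309,-.0304,.3164,2.446,1.963,.005,-.9,-.2,10.4],
[.6302,-.0303,.3371,2.446,1.963,.005,8.6,-.7,-4],[.6202,-.0281,.3594,2.446,1.963,.006,9.6,-.7,-1.2],[.6025,-.0241,.3754,2.445,1.963,.007,10.2,-.6,-1.2]])
S=np.r_[np.ones(20),-np.ones(3)]""")
s=s.replace("np.c_[np.ones_like(v)","np.c_[S").replace("ft-6.4","ft-6.4*S")
s+="""
for k in range(4):
    i=np.random.default_rng(k).choice(23,23); q=np.linalg.lstsq(M[i],ft[i],rcond=None)[0]; print(np.degrees(np.pi-np.arctan2(-q[1],-q[2]))%360)
o,p,r,gg=st(); d=gg-O; print("now v",np.degrees(np.arctan2(d@Y-c.x[0],d[2]-c.x[1])))
"""
open('fit.py','w').write(s)
E
python3 fit.py
```

```text
circle mm [ 1.60651862 -0.12810407 58.02262084] res [-0.1 -0.1 -0.   0.   0.1  0.1 -0.1 -0.1 -0.1  0.   0.   0.   0.   0.1
  0.   0.   0.   0.   0.1 -0.  -0.  -0.1  0. ]
v [   3.5   27.7   51.7   75.4   98.6  120.7  143.4  169.8 -164.9 -140.5
 -116.5  -92.7  -69.8  -46.   -21.4    3.3   27.6   51.5   75.3   98.4
   77.8   53.4   29.4]
ft [ 2.55  3.31  5.25  7.95 10.78 11.1  11.34 10.9  10.56  9.43  6.28  4.26
  2.38  1.52  1.09  2.7   3.81  6.16  7.88 10.17 -5.71 -6.64 -9.37]
fr [ 5.56  5.15  3.84  0.81 -1.64 -4.03  3.56  5.71  0.36 -2.33 -5.44 -7.46
 -6.58 -8.22 -4.94  4.95  3.42  2.7   1.09 -2.34  7.51  6.93  3.91]
res [ 0.3  -0.49 -0.6  -0.04  0.9  -0.09 -0.51 -0.69  0.18  0.91 -0.09 -0.03
 -0.28 -0.1  -0.36  0.46  0.01  0.33 -0.1   0.3  -0.63  0.65 -0.02] 0.44574951032071497
drag 6.6462931434025645 W 5.240814773959155 phi 119.49233429601883 target v 60.50766570398118
sig deg 1.626290058687952 1.5213551808297359
fixed drag: W 5.23336891001281 v 60.232052657493284
58.992505395615865
59.493119541790755
60.863485704049054
61.65321441901929
now v 29.413116889072825
```

{"api": "step_arm", "payload": {
  "commands": [
    [0,[0,2.6,1.5],0],
    [0,[0,5.2,3.2],0],
    [0,[0,7.6,5.0],0],
    [0,[0,10.0,6.9],0],
    [0,[0,12.2,8.9],0],
    [0,[0,14.4,11.0],0],
    [0,[0,16.4,13.3],0],
    [0,[0,18.3,15.7],0],
    [0,[0,20.1,18.1],0],
    [0,[0,21.8,20.7],0],
    [0,[0,23.2,23.1],0],
    [0,[0,23.2,23.1],0]
  ]
}}

```text
t: 40.12
tool_pos: [0.6245, -0.029, 0.3534]
tool_rot: [2.447, 1.964, 0.003]
contact_force: [1.9, 0.3, 5.4]
opening: 0.0225
grip_force: 60.3
```

{"api": "step_arm", "payload": {
  "commands": [
    [0,[0,0,0],0],
    [0,[0,0,0],0],
    [0,[0,0,0],0],
    [0,[0,0,0],0],
    [0,[0,0,0],0],
    [0,[0,0,0],0],
    [0,[0,0,0],0],
    [0,[0,0,0],0]
  ]
}}

```text
t: 41.12
tool_pos: [0.6245, -0.029, 0.3534]
tool_rot: [2.447, 1.964, 0.003]
contact_force: [2.5, 0.1, 5.3]
opening: 0.0216
grip_force: 60.3
```

```bash
python3 fit.py | tail -1; python3 - <<'E'
from h import *
o=monitor.get_obs(); print(o["t"],np.abs(o["dq"]).max(),o["contact_force"],o["opening"],o["grip_force"])
cv2.imwrite("pics/s2.png",eyes.get_image("scene")[100:300,180:420,::-1].repeat(2,0).repeat(2,1))
E
```

```text
now v 60.55771483296809
41.125 0.0014467772161328794 [2.52422113 0.07109576 5.30499492] 0.02159550454970575 60.28524935245514
```

View pics/s2.png

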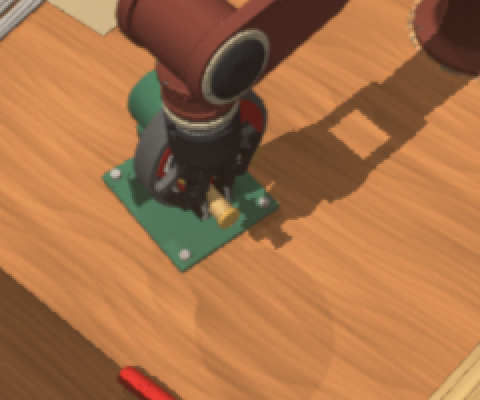

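The crop shows the handle still gripped (its end at about (228,212)), and the arm is still. The wheel is at 60.6°, against an estimate of 60.5°, so I'm handing in.

```bash
python3 -c "
from station import finish_job
print(finish_job())"
```

```text
the job is handed in; nothing more can be done
None
```

The wheel was turned more than a full turn and is held still at 60.6° from handle-up; the force readings put the heavy side straight down at 60.5° (± about 1.6°), the handle is still gripped, the bystanders were not approached, and the job was handed in after about 41 s with no verdict returned.

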